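Lift the spark-plug bin out of the interlocked row onto the scale

TASK

On the parts bench, three bins stand in a row, hooked to one another and to the rack's ends by upright T-shaped keys, so a bin can only leave the row straight up. Lift the bin that holds the spark plugs straight up out of the row, keeping it level and leaving the other two bins where they are, and set it down upright, without dropping it, in the middle of the counting scale's platform.

Things in the scene. Friction and masses are not known exactly. Their poses are not given: they have to be found in the camera images.
- bin_plugs: Open grey parts bin of white-bodied spark plugs, 92 (x) x 62 (y) x 42 mm, 0.35-0.6 kg. Black grip plate upright in its middle: 14 mm thick (x), 44 wide (y), top 92 mm above the underside; pinch it from above, fingers closing along x, 60-85 mm up, clear of the 42 mm rim. Origin: centre of underside, z up, y along the row. Stands 6 mm above the bench, anywhere in the row.
- bin_nuts: Loose bin like the first (same size, grip, origin, axes) but full of steel hexagon nuts. Bins stand 76 mm apart along y, between two fixed end plates as tall as the rims. Each has on its +y side an upright T key, 40 mm tall, reaching 12 mm into a T slot on the neighbour's -y side, with 2 mm play each way; a bin is free once 46 mm up.
- bin_bolts: Loose bin like the first (same size, grip, origin, axes, key and slot) but full of black steel bolts with hexagon heads. The three bins' order varies. All grips are equally tall.
- scale_top (a point): Centre of the top of the counting scale's flat steel platform, 190 x 190 mm, 45 mm above the bench, rigid and fixed; z up, x and y along its sides. A grey console with a display, lower than the platform, is on its -x side. The scale stands on one side of the bench and the row of bins on the other; which is which varies.

How it is judged (in metres and radians):
On the way:
1. the spark-plug bin is lifted clear above the row (height (world z) of bin_plugs above 0.06 m), for 0.1 s.
At the end, for the whole second after the job is handed in: The spark-plug bin stands upright (within 7 degrees) and at rest on the scale's platform, its centre within 35 mm of the platform's centre, released; the other two bins stand within 15 mm of where they were (horizontal distance between bin_plugs and scale_top below 0.035 m and z of bin_plugs in the frame of scale_top between -0.008 and 0.008 m and angle between each of bin_plugs, bin_nuts, bin_bolts's own z axis and vertical below 0.12 rad and linear speed of bin_plugs below 0.02 m/s and distance of each of bin_nuts, bin_bolts from where it was at the start of the episode below 0.015 m); the robot touches nothing.
It fails at once if one of the other two bins is dragged or lifted more than 15 mm from its place (distance of any of bin_nuts, bin_bolts from where it was at the start of the episode above 0.015 m).
It fails at once if the spark-plug bin is tipped more than about 20 degrees (angle between bin_plugs's own z axis and vertical above 0.35 rad).
It fails at once if the spark-plug bin is let go more than 20 mm above the scale's platform (horizontal distance between bin_plugs and scale_top below 0.12 m and z of bin_plugs in the frame of scale_top above 0.02 m and contact force between bin_plugs and the fingers below 0.1 N).
It also fails if it takes over 43 s, if anything falls off the work surface, if the arm or the gripper's body presses on something with over 40 N, if the wrist force passes 120 N, or if a joint passes its speed limit or range.

ROBOT

A 6-joint arm with a two-finger parallel gripper is mounted at the origin on the work surface. World frame = base frame: x ahead of the robot, y to its left, z up, the work surface at z = 0. Lengths are in m, angles in degrees, forces in N, time in s.
With the tool pointing down it reaches from about 0.325 to 0.775 m from the base axis. Payload 9.3 kg.
Tool frame: the origin (TCP) lies midway between the tips of the shut fingers; the grasp point (between the pads) lies grip_point_offset behind it (grip_point_offset is the distance from the TCP to the grasp point, in m); z points along the fingers, x is the direction in which the jaws open and shut, and the axes are right-handed (so a half turn about z gives the same grasp; the last joint's range is limited). The gripper opens to 85 mm and grips with 20 to 120 N. Pads are 22 mm wide; open, the fingers measure 114 mm over their backs; the gripper's body (76 mm by 85 mm) begins 54 mm behind the grasp point. The pads swing forward as they close: fully open they stand 13 mm farther back than shut.
Start: joints at [55.313, 14.817, 1.232, 76.415, 0, 81.257], TCP at [0.241, 0.495, 0.201] pointing down, gripper open.
Joint ranges: [-174.27, 174.27], [-52.1, 104.24], [-59.71, 78.15], [-110.17, 111.67], [-87.03, 83.33], [-180, 180]. Speed limits (degrees/s): [127.2, 127.2, 159.86, 180, 180, 180].

INTERFACE

Orientations are given as a 3x3 rotation matrix whose columns are the frame's x, y, z axes.
In Python, from cell import state, snapshot, close_job, look_for, masks_of, grip_point_offset gives the robot as it stands. The module is installed in compiled form; this text tells all that it offers.
- The arm moves only by the shell command python3 -m jog 'ROWS'. ROWS is JSON, one flat list of numbers, 7 for each row, row after row: the shift along the tool's x, y, z in mm, then the turn, a rotation vector about the tool's x, y, z in degrees, then the opening in per cent of the stroke, from 0 (shut) to 100 (fully open). A call has 1 to 12 rows; each row is the pose to reach, as a shift and turn from the pose measured when the call began, along the tool's axes at that moment; what a row does not reach only later rows make up. A row lasts 1/8 s, in which the tool goes at most 62.5 mm and 10.7 degrees, less where a joint would pass 70% of its speed; a pose out of reach is approached as far as the arm can. A call with a gripper value outside its range is refused whole. The fingers move at their own pace and stop on an object; the grip force is fixed at half the most. Time passes only in rows, so rows that repeat a pose let the fingers close. It gives the time, the measured TCP pose, the force and the opening at its end, in the units of the state.
- state(): the state, without advancing time (a new reading comes with each control period).
- snapshot(name): name is "scene" or "side" or "wrist"; returns a dict with "frame" (480x640x3 uint8, red, green, blue), "range_z" (480x640 float32, m along the optical axis (not along the pixel's ray), 0 where there is no reading), "K" (3x3 intrinsics, pixels), "pose" (4x4, takes a point from camera to world coordinates); the wrist camera has in their place "hand_eye" (4x4, takes a point from camera to tool coordinates, whose origin is the TCP and whose axes are the tool frame's). Camera axes: x right, y down, z forward; pixel columns grow to the right and rows downward; lengths in m; the calibration is good to about 2 mm. A picture is of the moment at which its call begins: read the wrist's pose just before it.
- close_job(): hands the job in, once; it reports no verdict.
Trained networks look in a picture, given as the dict that the camera call returned (one of the last four; its "shot" number tells which), for a name from the list of things; names that differ only in an ending like _2 or _b are one class to them, and where a whole thing is asked for, a point or a joint stands for the part that bears it (a point fixed in the world has none). Each returns a list of dicts, best first, with "score" (0 to 1); they miss things now and then, are a little off and sometimes report something else, mostly with a low value. They report only what shows in the picture. A call takes as long as a camera call.
- look_for(picture, target): "at" ([row, column] in pixels, amid what is visible of it).
- masks_of(picture, target): "mask" (480x640 bool, what is visible of it) and "at" ([row, column] in pixels, amid what is visible of it).
The state is a dict: "time_s": time; "joints": joint angles; "qd": joint speeds; "joint_efforts": joint torques, N m; "tool_pos": TCP position; "tool_rot": TCP orientation; "ft_force": force on the tool from outside, world axes, zero at the start; "wrist_torque": the same for the moment, N m; "gripper_width": finger opening in m.
Only numpy, scipy, OpenCV 4.12 (cv2) and the standard library are available. Lean on these libraries where they do the work, as an engineer would, in place of code of your own. Each camera call takes 0.05 s, during which the arm holds its last target.

## Working session

There is one attempt and no reset: what is moved stays moved. The work goes in short steps, Python scripts to look and compute and a shell command to move; the robot and the scene stay as the last step left them, time stands still between calls to the robot, and variables do not carry over. Pictures are saved under pics/ and viewed, and the job is handed in when it is done.

```bash
mkdir -p pics; cat > h.py <<'E'
import numpy as np, cv2
from cell import state, snapshot, close_job, look_for, masks_of, grip_point_offset
def T(s,p):
    if 'pose' in p: return p['pose']
    M=np.eye(4);M[:3,:3]=s['tool_rot'];M[:3,3]=s['tool_pos'];return M@p['hand_eye']
def cloud(p,P):
    z=p['range_z'];K=p['K'];v,u=np.mgrid[:480,:640]
    X=np.stack([(u-K[0,2])/K[0,0]*z,(v-K[1,2])/K[1,1]*z,z],-1)
    W=X@P[:3,:3].T+P[:3,3]; W[z==0]=np.nan; return W
def save(p,n): cv2.imwrite('pics/'+n+'.png',cv2.cvtColor(p['frame'],cv2.COLOR_RGB2BGR))
E
python3 - <<'E'
from h import *
s=state();print(s,grip_point_offset)
for n in['scene','side','wrist']:
    s=state();p=snapshot(n);save(p,n+'0');W=cloud(p,T(s,p))
    for t in['bin_plugs','bin_nuts','bin_bolts','scale_top']:
        for d in masks_of(p,t)[:2]:
            m=d['mask'];q=W[m];q=q[~np.isnan(q[:,0])]
            if len(q): print(n,t,round(d['score'],2),d['at'],m.sum(),np.percentile(q,[2,50,98],axis=0).round(3).tolist())
E
```

```text
{'time_s': 0.0, 'joints': array([5.53141929e+01, 1.48525357e+01, 1.18970499e+00, 7.64150966e+01,
       2.55841372e-03, 8.12577326e+01]), 'qd': array([ 0.00841602, -0.04970738, -0.08334508,  0.11150851,  0.0769893 ,
        0.03062546]), 'joint_efforts': array([ 1.93097699e-04, -5.55643094e+01,  3.44527173e+01,  1.38698041e-02,
       -1.69919144e-04,  2.01753051e-05]), 'tool_pos': array([0.24041855, 0.49432269, 0.200049  ]), 'tool_rot': array([[ 4.37484731e-01,  8.99225474e-01, -8.10709647e-04],
       [ 8.99224845e-01, -4.37485410e-01, -1.09296795e-03],
       [-1.33749827e-03, -2.50853466e-04, -9.99999074e-01]]), 'ft_force': array([-0.7003937 ,  0.47051222,  0.18106553]), 'wrist_torque': array([ 0.02317999, -0.01279123, -0.04736806]), 'gripper_width': 0.08543366896403438} 0.0187
scene bin_plugs 0.91 [278.6, 213.3] 1975 [[0.533, -0.252, 0.01], [0.58, -0.215, 0.045], [0.619, -0.177, 0.098]]
scene bin_nuts 0.76 [291.3, 175.9] 2207 [[0.551, -0.326, 0.007], [0.598, -0.287, 0.041], [0.638, -0.25, 0.098]]
scene bin_nuts 0.34 [234.3, 411.8] 6748 [[0.419, 0.124, 0.008], [0.558, 0.213, 0.045], [0.647, 0.322, 0.048]]
scene bin_bolts 0.74 [265.0, 251.5] 1840 [[0.514, -0.179, 0.008], [0.562, -0.142, 0.044], [0.601, -0.105, 0.098]]
scene scale_top 0.81 [232.0, 415.3] 6619 [[0.423, 0.125, 0.011], [0.558, 0.213, 0.045], [0.647, 0.321, 0.048]]
side bin_nuts 0.58 [157.3, 310.0] 618 [[0.541, -0.328, 0.031], [0.593, -0.295, 0.044], [0.634, -0.251, 0.099]]
side bin_bolts 0.64 [194.2, 322.7] 1101 [[0.505, -0.179, 0.026], [0.55, -0.144, 0.046], [0.597, -0.106, 0.099]]
side scale_top 0.72 [376.0, 306.2] 27542 [[0.413, 0.134, 0.011], [0.528, 0.253, 0.045], [0.636, 0.328, 0.047]]
wrist bin_nuts 0.24 [419.0, 214.9] 1387 [[0.397, 0.128, 0.009], [0.421, 0.285, 0.027], [0.446, 0.299, 0.032]]
wrist scale_top 0.75 [422.6, 213.9] 1387 [[0.397, 0.127, 0.009], [0.421, 0.286, 0.027], [0.446, 0.3, 0.032]]
```

View pics/scene0.png

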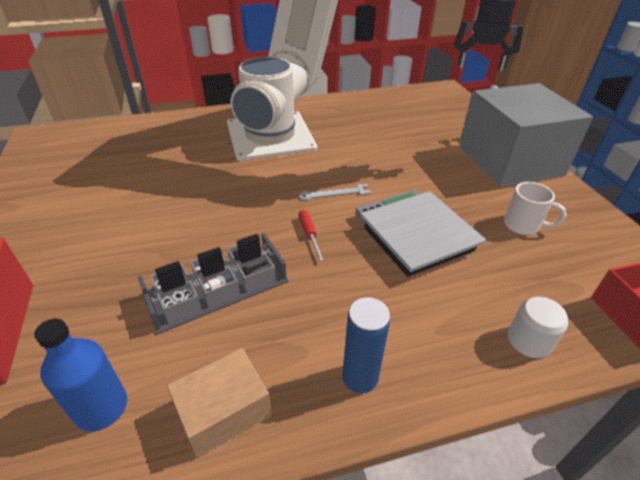

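```bash
python3 - <<'E'
import cv2
a=cv2.imread('pics/scene0.png')[200:360,100:330];cv2.imwrite('pics/scene0z.png',cv2.resize(a,None,fx=3.4,fy=3.4,interpolation=cv2.INTER_CUBIC))
E
```

```text
(no output)
```

View pics/scene0z.png

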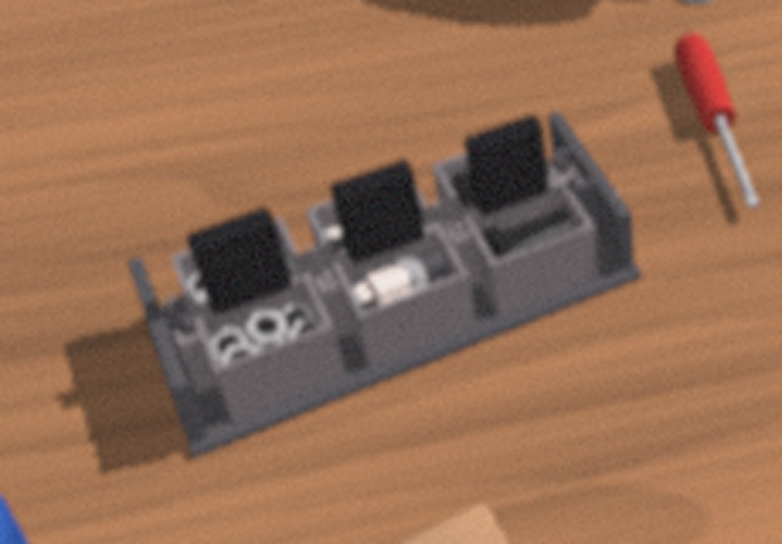

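View pics/side0.png

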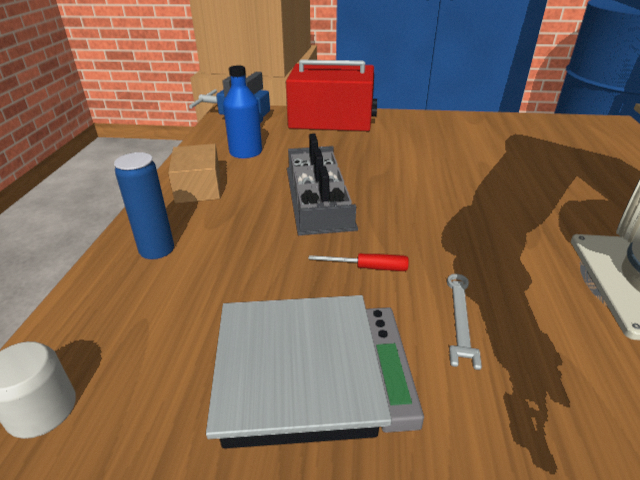

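The zoomed scene picture shows nuts in the left bin (scene pixel ~175,291), spark plugs in the middle (~213,279) and bolts on the right (~251,265). The scale is clear at (~420,232). Next I'll measure the plate tops and the platform.

```bash
python3 - <<'E'
from h import *
tops=[]
for n in['scene','side']:
    s=state();p=snapshot(n);W=cloud(p,T(s,p));q=W[~np.isnan(W[...,0])]
    r=q[(q[:,2]>.075)&(q[:,2]<.11)&(q[:,0]>.48)&(q[:,0]<.68)&(q[:,1]>-.35)&(q[:,1]<-.08)]
    # cluster along row
    r2=r[:,:2].astype(np.float32)
    _,l,c=cv2.kmeans(r2,3,None,(3,50,1e-5),5,cv2.KMEANS_PP_CENTERS)
    for k in np.argsort(c[:,1]):
        a=r2[l[:,0]==k]; rz=r[l[:,0]==k,2]; print(n,c[k],cv2.minAreaRect(a),np.percentile(rz,98),len(a))
    c=c[np.argsort(c[:,1])]; d=c[2]-c[0]; print('row',np.linalg.norm(d),np.degrees(np.arctan2(d[1],d[0])))
    f=q[(q[:,2]>.04)&(q[:,2]<.05)&(q[:,0]>.38)&(q[:,0]<.7)&(q[:,1]>.08)&(q[:,1]<.38)]
    print('scale',cv2.minAreaRect(f[:,:2].astype(np.float32)),np.median(f[:,2]),f.mean(0))
E
```

```text
scene [ 0.5915252 -0.2883879] ((0.5885142683982849, -0.2888117730617523), (0.016101140528917313, 0.04413039609789848), 15.254059791564941) 0.09906533119129898 366
scene [ 0.5735296  -0.21556406] ((0.5707709193229675, -0.215182825922966), (0.01632815971970558, 0.043946363031864166), 11.789254188537598) 0.09953398151524266 336
scene [ 0.55495244 -0.14235154] ((0.5511562824249268, -0.14238661527633667), (0.01597653515636921, 0.04370059818029404), 15.658483505249023) 0.09943405943577312 310
row 0.1505463 104.05975
scale ((0.5469099283218384, 0.2270081341266632), (0.19125790894031525, 0.19214828312397003), 11.065367698669434) 0.04553115972414068 [0.55553746 0.2234954  0.04543972]
side [ 0.5862815 -0.2803238] ((0.5872271060943604, -0.28823962807655334), (0.013925096020102501, 0.04529886692762375), 15.07532024383545) 0.09942283643189338 130
side [ 0.5684506 -0.2078439] ((0.5682662129402161, -0.2144721895456314), (0.01448750589042902, 0.045362502336502075), 13.324725151062012) 0.09978876032265811 162
side [ 0.54933923 -0.13299741] ((0.5504815578460693, -0.1414543241262436), (0.013559777289628983, 0.04636593163013458), 13.713311195373535) 0.09944099335590909 200
row 0.15188745 104.07673
scale ((0.5454368591308594, 0.2260117530822754), (0.1903875172138214, 0.19359534978866577), 11.007637023925781) 0.045494288858434595 [0.54327978 0.24212393 0.04544137]
```

```bash
cat >> h.py <<'E'
from scipy.spatial.transform import Rotation as Ro
def togo(x,y,z,yaw):
    s=state();R=np.array(s['tool_rot']);c,n=np.cos(np.radians(yaw)),np.sin(np.radians(yaw))
    G=np.array([[c,n,0],[n,-c,0],[0,0,-1.]])
    print('t',s['time_s'],'shift mm',(1e3*R.T@(np.array([x,y,z])-s['tool_pos'])).round(1),'turn',Ro.from_matrix(R.T@G).as_rotvec(degrees=True).round(2))
E
python3 -c "
from h import *
togo(.5695,-.2148,.175,14)"
```

```text
t 0.85 shift mm [-494.   606.1   25.7] turn [-0.   -0.   50.06]
```

```bash
python3 -m jog '[-40,50,0,0,0,4,100,-85,105,0,0,0,8,100,-130,160,0,0,0,13,100,-175,215,4,0,0,17,100,-220,270,8,0,0,22,100,-265,325,12,0,0,27,100,-310,380,16,0,0,32,100,-355,435,20,0,0,36,100,-400,490,24,0,0,41,100,-440,540,25,0,0,45,100,-475,585,25,0,0,48,100,-494,606,25,0,0,50,100]'
python3 - <<'E'
from h import *
togo(.5695,-.2148,.175,14)
s=state();p=snapshot('wrist');save(p,'w1');W=cloud(p,T(s,p));q=W[~np.isnan(W[...,0])]
for t in['bin_plugs']:
  for d in masks_of(p,t)[:2]: print(d['score'],d['at'],d['mask'].sum())
r=q[(q[:,2]>.085)&(q[:,2]<.11)&(abs(q[:,0]-.57)<.1)&(abs(q[:,1]+.215)<.12)]
r2=r[:,:2].astype(np.float32);print(len(r))
_,l,c=cv2.kmeans(r2,3,None,(3,50,1e-5),5,cv2.KMEANS_PP_CENTERS)
for k in range(3):print(c[k],cv2.minAreaRect(r2[l[:,0]==k]),np.median(r[l[:,0]==k,2]))
E
```

```text
time_s: 2.35
tool_pos: [0.5566, -0.1874, 0.1762]
tool_rot: [[0.97, 0.241, 0.0], [0.241, -0.97, -0.0], [0.0, 0.0, -1.0]]
ft_force: [0.9, -0.1, 0.1]
gripper_width: 0.0854
t 2.35 shift mm [ 5.9 29.7  1.2] turn [ 0.01 -0.02 -0.04]
0.58 [243.6, 322.6] 9583
3668
[ 0.5842658  -0.28373498] ((0.5854334831237793, -0.28734350204467773), (0.013681698590517044, 0.044063176959753036), 14.004374504089355) 0.09844093916700986
[ 0.5482485  -0.13974418] ((0.5486713647842407, -0.14068137109279633), (0.0138747189193964, 0.04411981999874115), 13.864020347595215) 0.09867161408615857
[ 0.56630707 -0.21143886] ((0.5671816468238831, -0.21394257247447968), (0.013411222957074642, 0.04400521516799927), 13.970573425292969) 0.09854274512868288
```

View pics/w1.png

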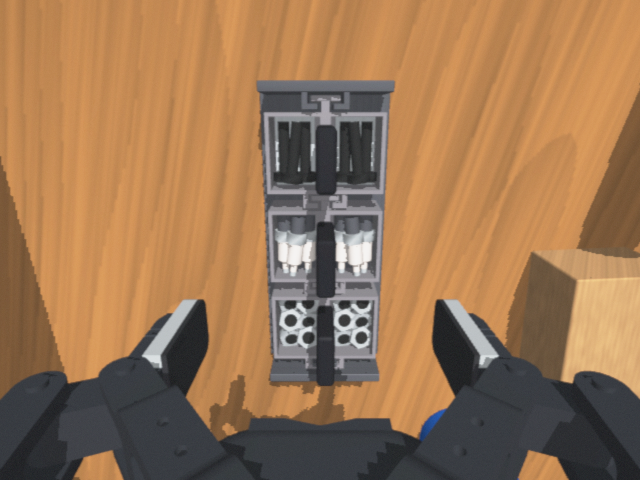

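The wrist view confirms it: plugs in the middle bin (col 325, row 245), nuts near, bolts far. I'll align above the plate first.

```bash
python3 -m jog '[4,28,0,0,0,0,100,4,28,0,0,0,0,100,4,28,20,0,0,0,100,4,28,20,0,0,0,100]'
python3 - <<'E'
from h import *
s=state();p=snapshot('wrist');save(p,'w2');W=cloud(p,T(s,p));q=W[~np.isnan(W[...,0])]
r=q[(q[:,2]>.085)&(q[:,2]<.11)&(abs(q[:,0]-.57)<.04)&(abs(q[:,1]+.214)<.035)]
print(cv2.minAreaRect(r[:,:2].astype(np.float32)),len(r))
togo(.5675,-.214,.062,14)
E
```

```text
time_s: 2.95
tool_pos: [0.5671, -0.2155, 0.1536]
tool_rot: [[0.971, 0.238, -0.003], [0.238, -0.971, 0.001], [-0.003, -0.001, -1.0]]
ft_force: [-0.7, 0.5, 0.6]
gripper_width: 0.0856
((0.5667194724082947, -0.21376056969165802), (0.013614881783723831, 0.04348992183804512), 14.0631685256958) 1511
t 3.0 shift mm [ 0.5 -1.7 92.6] turn [-0.02  0.08 -0.21]
```

```bash
python3 -m jog '[0,-2,30,0,0,0,100,0,-2,60,0,0,0,100,0,-2,80,0,0,0,100,0,-2,92,0,0,0,100,0,-2,92,0,0,0,100,0,-2,92,0,0,0,100]'
python3 -c "
from h import *
togo(.567,-.214,.062,14)"
```

```text
time_s: 3.75
tool_pos: [0.5675, -0.214, 0.0637]
tool_rot: [[0.971, 0.238, -0.0], [0.238, -0.971, -0.001], [-0.0, 0.001, -1.0]]
ft_force: [-0.2, -0.5, 0.5]
gripper_width: 0.0853
t 3.75 shift mm [-0.5 -0.1  1.7] turn [ 0.04  0.02 -0.2 ]
```

```bash
python3 -m jog '[0,0,0,0,0,0,50,0,0,0,0,0,0,0,0,0,0,0,0,0,0,0,0,0,0,0,0,0,0,0,0,0,0,0,0,0,0,0,0,0,0,0,0,0,0,0,0,0,0,0,0,0,0,0,0,0]'
```

```text
time_s: 4.75
tool_pos: [0.5674, -0.2141, 0.064]
tool_rot: [[0.971, 0.238, -0.0], [0.238, -0.971, -0.001], [-0.0, 0.001, -1.0]]
ft_force: [-3.0, 0.4, 5.3]
gripper_width: 0.0113
```

```bash
python3 -m jog '[0,0,-3,0,0,0,0,0,0,-6,0,0,0,0,0,0,-9,0,0,0,0,0,0,-12,0,0,0,0,0,0,-12,0,0,0,0,0,0,-12,0,0,0,0]'
python3 - <<'E'
from h import *
p=snapshot('scene');save(p,'s2');a=p['frame'][200:360,100:330]
cv2.imwrite('pics/s2z.png',cv2.resize(a,None,fx=3.4,fy=3.4,interpolation=3)[...,::-1])
E
```

```text
time_s: 5.5
tool_pos: [0.5673, -0.214, 0.0759]
tool_rot: [[0.971, 0.238, -0.0], [0.238, -0.971, -0.001], [-0.001, 0.001, -1.0]]
ft_force: [-0.1, 0.6, -4.9]
gripper_width: 0.0108
```

View pics/s2z.png

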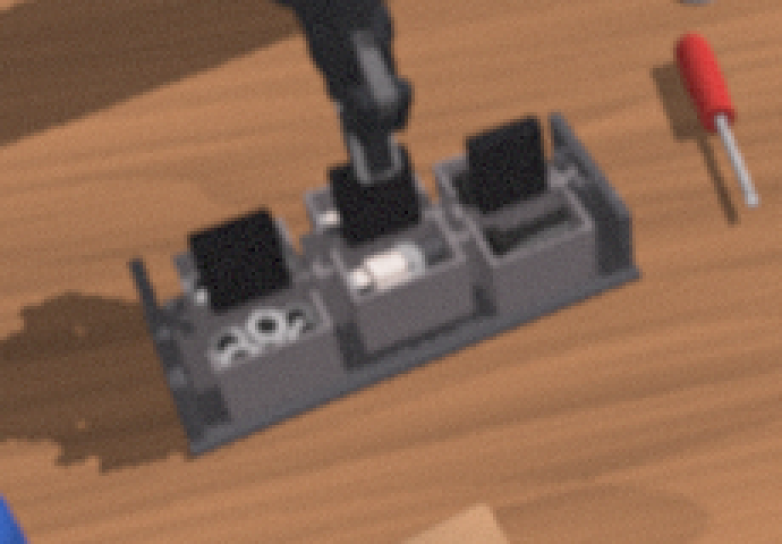

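The middle bin has risen level and its neighbours haven't moved. The force reading of -4.9 N fits its weight. I'll keep lifting straight up.

```bash
python3 -m jog '[0,0,-6,0,0,0,0,0,0,-12,0,0,0,0,0,0,-18,0,0,0,0,0,0,-24,0,0,0,0,0,0,-30,0,0,0,0,0,0,-36,0,0,0,0,0,0,-44,0,0,0,0,0,0,-54,0,0,0,0,0,0,-66,0,0,0,0,0,0,-80,0,0,0,0,0,0,-94,0,0,0,0,0,0,-104,0,0,0,0]'
python3 - <<'E'
from h import *
p=snapshot('scene');save(p,'s3');a=p['frame'][150:330,100:330]
cv2.imwrite('pics/s3z.png',cv2.resize(a,None,fx=3.3,fy=3.3,interpolation=3)[...,::-1])
togo(.546,.2265,.19,14)
E
```

```text
time_s: 7.05
tool_pos: [0.5676, -0.214, 0.1811]
tool_rot: [[0.971, 0.238, 0.0], [0.238, -0.971, -0.001], [0.0, 0.001, -1.0]]
ft_force: [-0.1, -0.6, -4.9]
gripper_width: 0.0109
t 7.1 shift mm [  83.9 -433.2   -8.8] turn [ 0.13 -0.06 -0.21]
```

View pics/s3z.png

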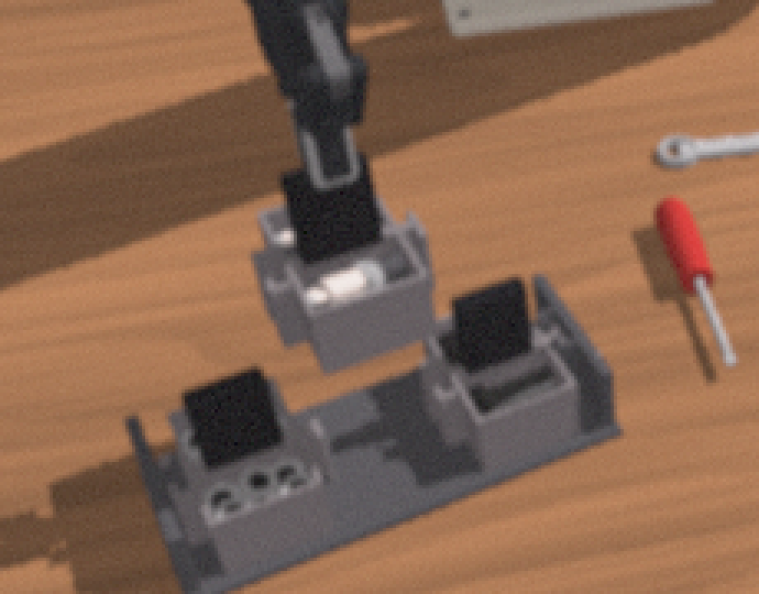

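```bash
python3 -m jog '[0,0,-15,0,0,0,0,0,0,-30,0,0,0,0,4,-20,-40,0,0,0,0,8,-45,-40,0,0,0,0,14,-75,-40,0,0,0,0,21,-110,-40,0,0,0,0,28,-145,-40,0,0,0,0,35,-180,-40,0,0,0,0,42,-215,-40,0,0,0,0,49,-250,-40,0,0,0,0,55,-280,-40,0,0,0,0,60,-305,-40,0,0,0,0]'
python3 -c "
from h import *
togo(.546,.2265,.19,14)"
```

```text
time_s: 8.6
tool_pos: [0.552, 0.0991, 0.2211]
tool_rot: [[0.971, 0.24, 0.001], [0.24, -0.971, -0.002], [0.0, 0.002, -1.0]]
ft_force: [0.2, -0.5, -5.5]
gripper_width: 0.0113
t 8.6 shift mm [  24.8 -125.1   30.9] turn [ 0.11 -0.02 -0.1 ]
```

```bash
python3 -m jog '[5,-25,0,0,0,0,0,10,-50,0,0,0,0,0,15,-75,0,0,0,0,0,20,-100,10,0,0,0,0,24,-118,25,0,0,0,0,25,-125,45,0,0,0,0,25,-125,65,0,0,0,0,25,-125,80,0,0,0,0,25,-125,90,0,0,0,0,25,-125,96,0,0,0,0,25,-125,96,0,0,0,0,25,-125,96,0,0,0,0]'
python3 - <<'E'
from h import *
togo(.546,.2265,.103,14)
for n in['scene','side']:
    s=state();p=snapshot(n);save(p,n+'4');W=cloud(p,T(s,p))
    for d in masks_of(p,'bin_plugs')[:1]:
        q=W[d['mask']];q=q[~np.isnan(q[:,0])];print(n,d['score'],d['at'],np.percentile(q,[1,50,99],axis=0).round(3).tolist())
E
```

```text
time_s: 10.1
tool_pos: [0.5466, 0.2263, 0.1255]
tool_rot: [[0.971, 0.24, 0.002], [0.24, -0.971, -0.001], [0.001, 0.002, -1.0]]
ft_force: [-0.7, 0.4, -5.3]
gripper_width: 0.0114
t 10.1 shift mm [-0.6 -0.4 22.5] turn [ 0.11 -0.08 -0.12]
scene 0.84 [210.1, 425.2] [[0.502, 0.18, 0.068], [0.559, 0.213, 0.104], [0.6, 0.266, 0.16]]
side 0.94 [325.5, 289.9] [[0.498, 0.186, 0.069], [0.543, 0.244, 0.102], [0.595, 0.267, 0.16]]
```

View pics/side4.png

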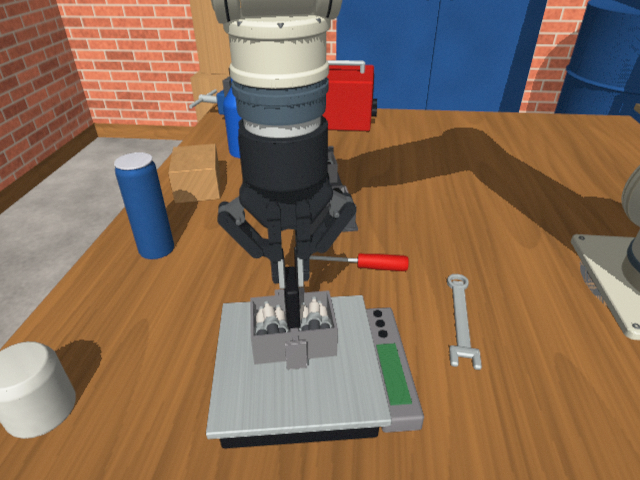

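The side picture shows the bin hanging level over the platform (bin at ~295,330), with its underside measured at about 0.068, so it hasn't slipped. I'll lower it slowly and watch the force.

```bash
python3 -m jog '[0,0,4,0,0,0,0,0,0,8,0,0,0,0,0,0,12,0,0,0,0,0,0,15,0,0,0,0,0,0,18,0,0,0,0,0,0,20,0,0,0,0,0,0,20,0,0,0,0,0,0,20,0,0,0,0]'
```

```text
time_s: 11.3
tool_pos: [0.5466, 0.2263, 0.1054]
tool_rot: [[0.971, 0.24, 0.002], [0.24, -0.971, -0.001], [0.001, 0.002, -1.0]]
ft_force: [-0.7, -0.2, -4.4]
gripper_width: 0.0106
```

```bash
python3 -m jog '[0,0,1,0,0,0,0,0,0,2,0,0,0,0,0,0,2,0,0,0,0,0,0,2,0,0,0,0]'; python3 -m jog '[0,0,1,0,0,0,0,0,0,1,0,0,0,0,0,0,1,0,0,0,0]'
```

```text
time_s: 11.8
tool_pos: [0.5466, 0.2263, 0.1034]
tool_rot: [[0.971, 0.24, 0.002], [0.24, -0.971, -0.001], [0.001, 0.002, -1.0]]
ft_force: [0.4, -1.1, -5.1]
gripper_width: 0.011
time_s: 12.18
tool_pos: [0.5469, 0.2265, 0.103]
tool_rot: [[0.971, 0.24, 0.003], [0.24, -0.971, -0.001], [0.002, 0.002, -1.0]]
ft_force: [-0.8, 0.6, 2.1]
gripper_width: 0.0113
```

The force went from -5 to +2 N, so the bin is standing on the platform. I'll open the gripper and back straight up.

```bash
python3 -m jog '[0,0,0,0,0,0,30,0,0,0,0,0,0,60,0,0,0,0,0,0,100,0,0,0,0,0,0,100,0,0,0,0,0,0,100,0,0,0,0,0,0,100,0,0,0,0,0,0,100]'; python3 -m jog '[0,0,-15,0,0,0,100,0,0,-35,0,0,0,100,0,0,-60,0,0,0,100,0,0,-90,0,0,0,100,0,0,-120,0,0,0,100,0,0,-140,0,0,0,100,0,0,-140,0,0,0,100]'
python3 - <<'E'
from h import *
for n in['scene','wrist','side']:
    s=state();p=snapshot(n);save(p,n+'5');W=cloud(p,T(s,p));q=W[~np.isnan(W[...,0])]
    r=q[(q[:,2]>.115)&(q[:,2]<.145)&(abs(q[:,0]-.546)<.06)&(abs(q[:,1]-.2265)<.06)]
    if len(r)>10: print(n,'plate',cv2.minAreaRect(r[:,:2].astype(np.float32)),np.percentile(r[:,2],98))
    r=q[(q[:,2]>.08)&(q[:,2]<.092)&(abs(q[:,0]-.546)<.08)&(abs(q[:,1]-.2265)<.08)]
    print('rim',cv2.minAreaRect(r[:,:2].astype(np.float32)),r[:,2].max())
    for c in[(.587,-.288),(.5495,-.141)]:
        r=q[(q[:,2]>.085)&(q[:,2]<.11)&(np.hypot(q[:,0]-c[0],q[:,1]-c[1])<.035)]
        if len(r)>10: print(n,'other',cv2.minAreaRect(r[:,:2].astype(np.float32)),np.percentile(r[:,2],98))
print(state()['time_s'])
E
```

```text
time_s: 13.05
tool_pos: [0.5469, 0.2265, 0.1029]
tool_rot: [[0.971, 0.24, 0.003], [0.24, -0.971, -0.001], [0.002, 0.002, -1.0]]
ft_force: [-0.4, -0.4, 0.5]
gripper_width: 0.0854
time_s: 13.92
tool_pos: [0.5472, 0.2268, 0.2452]
tool_rot: [[0.971, 0.24, 0.006], [0.24, -0.971, -0.0], [0.006, 0.002, -1.0]]
ft_force: [0.7, 0.2, -0.0]
gripper_width: 0.0857
scene plate ((0.5496503710746765, 0.2241334617137909), (0.015122098848223686, 0.04528193920850754), 12.870658874511719) 0.13877560040400622
rim ((0.5482166409492493, 0.22409333288669586), (0.09503553062677383, 0.08828537166118622), 13.687901496887207) 0.09181042132930617
scene other ((0.5885480642318726, -0.2888491451740265), (0.016580048948526382, 0.04370351880788803), 13.018692970275879) 0.09974387146408721
scene other ((0.5516230463981628, -0.14197814464569092), (0.017278233543038368, 0.043776363134384155), 13.773829460144043) 0.09961006648830305
wrist plate ((0.546370267868042, 0.2270611971616745), (0.013950025662779808, 0.042945291846990585), 13.917160987854004) 0.13909975827051962
rim ((0.5466034412384033, 0.2264510840177536), (0.09215477108955383, 0.08592469990253448), 14.06368350982666) 0.09143449942353588
side plate ((0.5477875471115112, 0.22504442930221558), (0.01400018110871315, 0.04465858265757561), 14.090324401855469) 0.13851919376735505
rim ((0.5477339029312134, 0.22397972643375397), (0.09171859174966812, 0.0878802016377449), 13.163564682006836) 0.09179677731242403
side other ((0.5869544744491577, -0.28815531730651855), (0.01359702367335558, 0.0435166135430336), 14.174446105957031) 0.0995471140275532
side other ((0.5504634380340576, -0.14152446389198303), (0.013414723798632622, 0.04761180654168129), 13.725428581237793) 0.09938646842938977
14.075
```

View pics/scene5.png

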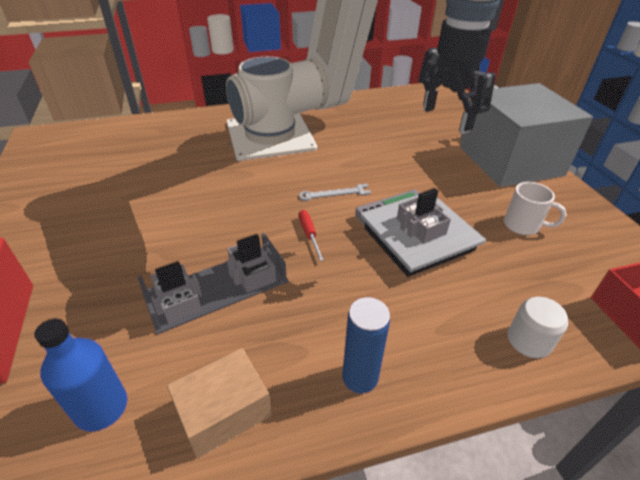

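The bin stands upright in the middle of the platform (scene pixel ~425,215). The other two bins haven't moved, and the gripper is clear.

```bash
python3 -c "
from cell import *
print(close_job())"
```

```text
the job is handed in; nothing more can be done
None
```

The spark-plug bin is standing upright on the counting scale's platform, about 3 mm from its centre. I lifted it straight up out of the middle of the row and held it level all the way. I let go only once the wrist force showed the platform was carrying it.

- **Placed bin:** the grip plate's top measured about 0.139 m, against about 0.137 m expected for a bin standing on the platform. The cameras put the bin's centre at about (0.547, 0.225), and the platform's centre at (0.546, 0.2265).
- **Other two bins:** their measured positions changed by less than 1 mm from the start.
- **Robot:** the gripper was open and about 14 cm above where it let go, with no force on the wrist. The last camera check was at 14.1 s of the 43 s allowed.
- **Disagreements:** the cameras differed by up to about 3 mm on the bin's position, well inside the 35 mm limit. With the plate held, the gripper read about 11 mm rather than the 14 mm plate thickness, but the bin did not slip.

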